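# Run the power unit up to its third click

## Robot

A 6-joint arm with a two-finger parallel gripper is mounted at the origin on the work surface. World frame = base frame: x ahead of the robot, y to its left, z up, the work surface at z = 0. Lengths are in mm, angles in degrees, forces in N, time in s.
With the tool pointing down it reaches from about 250 to 800 mm from the base axis. Payload 8.5 kg.
Tool frame: the origin (TCP) lies midway between the tips of the shut fingers; the grasp point (between the pads) lies 19 mm behind it; z points along the fingers, y is the line along which they close (so a half turn about z gives the same grasp; the last joint's range is limited). The gripper opens to 85 mm and grips with 20 to 120 N. Pads are 22 mm wide; open, the fingers measure 114 mm over their backs; the gripper's body (76 mm by 85 mm) begins 54 mm behind the grasp point. The pads swing forward as they close: fully open they stand 13 mm farther back than shut.
Start: joints at [72.479, 13.648, -0.773, 75.585, 0, 90], TCP at [158.039, 500.602, 231.276] pointing down, gripper open.
Joint ranges: [-152.45, 152.45], [-59.26, 108.67], [-65.41, 83.53], [-104.44, 129.93], [-82.83, 76.93], [-180, 180]. Speed limits (degrees/s): [127.2, 127.2, 159.86, 180, 180, 180].

## Interface

Orientations are given as a 3x3 rotation matrix whose columns are the frame's x, y, z axes.
In Python, from workcell import manip gives the robot as it stands.
- The arm moves only by the tool arm_command, never from a script. Its argument "series" is text: rows parted by semicolons, each of 5 numbers parted by spaces: the gripper's target within -1 to 1 (shut at 1, half-way at 0, fully open at -1), then the shift along the tool's x, y, z normalised to -1 to 1, where 1 is 60 mm, then the turn about the tool's z normalised to -1 to 1, where 1 is 4 degrees. In form: fingers dx dy dz turn; .... A call has 1 to 8 rows; each row shifts and turns the commanded pose from where the row before left it, along the tool's axes as they then stand; what a row does not reach is not made up. A row lasts 1/8 s, in which the tool goes at most 62.5 mm and 10.7 degrees, less where a joint would pass 70% of its speed; a pose out of reach is approached as far as the arm can. A call with a number of a shift or a turn outside -1 to 1 is refused whole. A call with a gripper value outside its range is refused whole. The fingers move at their own pace and stop on an object; "grip_force" is the grip in N (left out, the last holds). Time passes only in rows, so rows that do not move let the fingers close. It gives the time, the measured TCP pose, the force, the opening and the grip force at its end, in the units of the state.
- manip.observe(): the state, without advancing time (a new reading comes with each control period).
- manip.read_camera(name): name is "side" or "top"; returns (picture, depth): 400x640x3 uint8, red, green, blue; 400x640 float32, mm along the optical axis (not along the pixel's ray), 0 where there is no reading.
- manip.camera_model(name): a dict with "fx", "fy", "cx", "cy" (pixels), "R" (3x3) and "t" (3): a world point X has camera coordinates R X + t. Camera axes: x right, y down, z forward; pixel columns grow to the right and rows downward; lengths in mm; the calibration is good to about 2 mm. A picture is of the moment at which its call begins. camera_model takes no time and is no camera call.
- manip.job_done(): hands the job in; it is judged then, once.
The state is a dict: "t": time; "qpos": joint angles; "joint_velocities": joint speeds; "joint_efforts": joint torques, N m; "eef_pos": TCP position; "orientation": TCP orientation; "ft_force": force on the tool from outside, world axes, zero at the start; "wrist_torque": the same for the moment, N m; "gripper_width": opening from 0.0 (shut) to 1.0 (fully open); "grip_force": force on a finger pad.
Only numpy, scipy, OpenCV 4.12 (cv2) and the standard library are available. Lean on these libraries where they do the work, as an engineer would, in place of code of your own. Each camera call takes 0.05 s, during which the arm holds its last target. There are 200 camera calls.

## Task

Run the power unit that has a sliding lever on its lid up from zero to its third step: with the fingertips, push that lever all the way back to its zero end (the end with the small round stud), then push it the other way, counting the clicks, and leave it resting in the third click; it must never go beyond the third click. Only push the lever, never pinch it between the fingers, and do not lift or shift any of the other things lying about.

Things in the scene. Friction and masses are not known exactly. Their poses are not given: they have to be found in the camera images.
- unit: the power unit with the lever: grey metal box, 160 (x) by 230 (y) by 85 mm high, fixed to the table, flat lid at z = 85 mm. Origin: centre of its underside; x points from its front (red rocker switch, sockets) to its back, y to the left as the robot sees the front, z up. The lever's slot runs along the unit's y at x = -30 mm, from y = -45 mm (zero end) to y = +45 mm
- unit_zero (a point): point on the lid in the slot, under the middle of the lever when it stands at zero: x = -30, y = -45, z = 85 mm in the unit's frame, axes as the unit's. 21 mm beyond it (unit -y) the steel stud, 12 mm across and 4 mm high, marks the zero end. A black wedge printed behind the slot widens away from zero; the clicks are not marked
- lever (a joint): lever travel from zero along the unit's +y, m: 0 at the zero stop, 0.090 at the far stop. It rests in clicks 18 mm apart: zero 0, first 0.018, second 0.036, third 0.054, and so on. Leaving a click takes about 5 N; 9 mm on the resistance vanishes and it snaps ahead into the next. Let go, it falls into the nearest click. It starts in or near the first or second click
- lever_top (a point): middle of the top of the lever's white plastic paddle, 34 mm above the lid, moving with it. The paddle is an upright plate 32 mm wide (unit x), 12 mm thick (along the slot, unit y) and 24 mm high, from 10 to 34 mm above the lid, on a 6 mm stem; axes as the unit's. Its face to unit -y is pushed to go away from zero, its face to +y to go back. Loading both its halves (split at mid thickness) at once with the fingers counts as pinching
- plain_unit: the other power unit, no lever: same size of grey box with a round knob (48 mm across) and a steel carrying handle on its lid, reaching 33 mm above it. Fixed. Origin: centre of its underside. Bystander
- tape_roll: black roll of tape lying loose on the lid of the lever unit behind the slot, 60 mm across, 18 mm high, 38 mm hole; origin at the centre of its underside. Bystander
- glue: small orange glue jar with white cap standing on the other unit's lid, 28 mm across, 32 mm high; origin at the centre of its underside. Bystander
- phone: black phone lying on the table in front of the units, 75 by 155 by 9 mm; origin at the centre of its underside. Bystander
- stapler: stapler standing on the table in front of the units, 120 (its x) by 32 by 38 mm; origin at the centre of its underside. Bystander
- mug: white mug at the left of the units, 76 mm across, 85 mm high, handle to its +y; origin at the centre of its underside. Bystander
- wide_tape: wide roll of brown tape lying at the right of the units, 104 mm across, 48 mm high; origin at the centre of its underside. Bystander
- screwdriver: screwdriver lying on the table in front of the units, along its x, handle to -x. Bystander

How it is judged (in metres and radians):
On the way, in this order (a step that is already met when the one before it is completed fails the run):
1. the lever is pushed back to its zero end (value of joint lever below 0.003 m), for 0.1 s.
2. the lever rests in the third click from zero (value of joint lever between 0.05 and 0.058 m and velocity of joint lever between -0.01 and 0.01 m/s), for 0.2 s.
At the end, for the whole second after the job is handed in: the lever rests in the third click from zero (54 mm, within 4 mm), and every loose thing lies still within 20 mm of where it was (all of step 2 and linear speed of each of tape_roll, glue, phone, stapler, mug, wide_tape, screwdriver below 0.02 m/s and distance of each of tape_roll, glue, phone, stapler, mug, wide_tape, screwdriver from where it was at the start of the episode below 0.02 m); the robot touches nothing.
It fails at once if the lever goes over the crest beyond the third click (more than 63 mm from zero) (value of joint lever above 0.063 m).
It fails at once if the lever is pinched: the fingers load both halves of its paddle at once (over 2 N each) (contact force between the fingers and lever_c1 above 2 N and contact force between the fingers and lever_c2 above 2 N).
It fails at once if a bystander is lifted or shifted by more than 20 mm (distance of any of tape_roll, glue, phone, stapler, mug, wide_tape, screwdriver from where it was at the start of the episode above 0.02 m).
It also fails if it takes over 66 s, if anything falls off the work surface, if the arm or the gripper's body presses on something with over 40 N, if the wrist force passes 120 N, or if a joint passes its speed limit or range.

## Working session

There is one attempt and no reset: what is moved stays moved. The work goes in short steps, Python scripts to look and compute and a tool call to move; the robot and the scene stay as the last step left them, time stands still between calls to the robot, and variables do not carry over. Pictures are saved under pics/ and viewed, at most 10 in all, crops included, and the job is handed in when it is done.

Besides the shell and the picture viewer there is one more tool, called after "Call:" by a JSON object that holds its "fn" and its "kwargs". arm_command: Moves the arm, as the interface text tells. Its arguments: {"type":"object","properties":{"series":{"type":"string"},"grip_force":{"type":"number"}},"required":["series"]}

```bash
mkdir -p pics; python3 - <<'E'
from workcell import manip
import cv2,numpy as np
for n in("side","top"):
    p,d=manip.read_camera(n);cv2.imwrite(f"pics/{n}0.png",p[:,:,::-1]);np.savez(f"{n}0.npz",p=p,d=d)
    print(n,manip.camera_model(n))
print(manip.observe())
E
```

```text
side {'fx': 383.8702276281979, 'fy': 383.8702276281979, 'cx': 315.19049493251373, 'cy': 193.88856179227574, 'R': array([[ 0.88354514, -0.46779653, -0.02268009],
       [-0.3058953 , -0.5397313 , -0.78429471],
       [ 0.35464919,  0.69989752, -0.61997372]]), 't': array([-448.70749058,  245.32482663,  989.23575517])}
top {'fx': 489.59103152906454, 'fy': 489.59103152906454, 'cx': 326.8704613592275, 'cy': 191.5870459594509, 'R': array([[ 0.02053453, -0.99968429,  0.01447919],
       [-0.99519658, -0.02182458, -0.09543303],
       [ 0.0957189 , -0.01244997, -0.99533054]]), 't': array([ -18.49180245,  519.87208039, 1279.17650471])}
{'t': 0.1, 'qpos': array([ 7.24790783e+01,  1.36787466e+01, -8.13215400e-01,  7.55819917e+01,
       -5.53295650e-04,  8.99989225e+01]), 'joint_velocities': array([-0.04758263,  0.01311074,  0.02938076, -0.03188378, -0.03341043,
       -0.05874115]), 'joint_efforts': array([-9.32272269e-05, -5.39721465e+01,  3.46998382e+01,  1.34268703e-02,
       -7.80322716e-05,  9.04556174e-06]), 'eef_pos': array([157.94617522, 500.29434296, 230.72316079]), 'orientation': array([[-9.53612749e-01,  3.01035848e-01, -3.79372412e-04],
       [ 3.01036086e-01,  9.53611951e-01, -1.23376209e-03],
       [-9.63254998e-06, -1.29073604e-03, -9.99999167e-01]]), 'ft_force': array([-0.03836088,  0.11101295, -0.75167455]), 'wrist_torque': array([ 0.0071709 , -0.03689558, -0.00753496]), 'grip_force': 0.0, 'gripper_width': 0.9953454530158035}
```

View pics/top0.png

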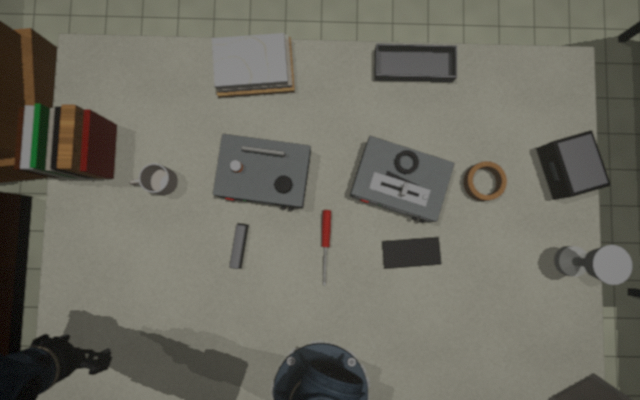

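View pics/side0.png

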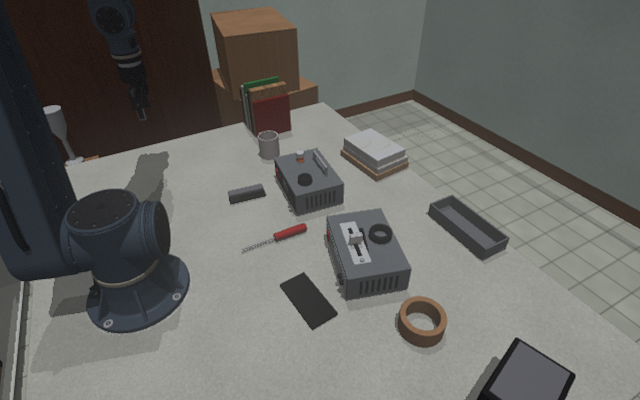

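The lever unit is at top-view pixels ~(403,180) and side-view ~(367,250), with the lever near the top-view (403,190). I'll enlarge both.

```bash
python3 - <<'E'
import cv2,numpy as np
p=np.load("top0.npz")["p"][125:230,340:465];a=cv2.resize(p,None,fx=6,fy=5.7,interpolation=2)
cv2.imwrite("pics/topc.png",cv2.resize(p,(750,598)if 0 else (700,588),interpolation=2)[:,:,::-1])
p=np.load("side0.npz")["p"][200:300,315:415]
cv2.imwrite("pics/sidec.png",cv2.resize(p,(600,600),interpolation=2)[:,:,::-1])
E
```

```text
(no output)
```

View pics/topc.png

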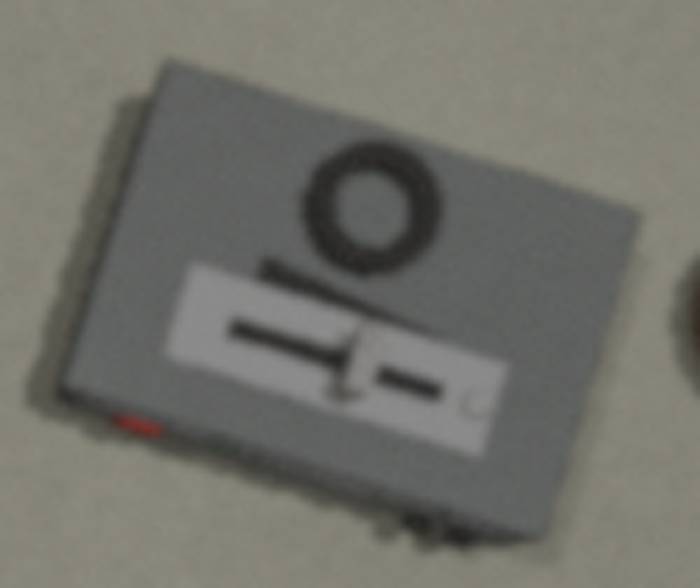

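View pics/sidec.png

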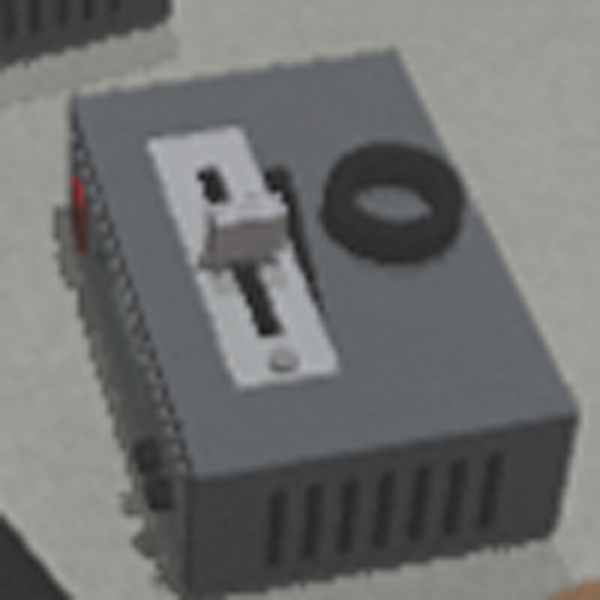

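```bash
cat >h.py <<'E'
import numpy as np
from workcell import manip
from scipy.optimize import least_squares
C={n:manip.camera_model(n) for n in("side","top")}
def proj(n,X):
    c=C[n];q=np.atleast_2d(X)@c["R"].T+c["t"];return np.c_[c["fx"]*q[:,0]/q[:,2]+c["cx"],c["fy"]*q[:,1]/q[:,2]+c["cy"]]
def U(s,P):
    c,n=np.cos(s[3]),np.sin(s[3]);P=np.atleast_2d(P);return np.c_[c*P[:,0]-n*P[:,1]+s[0],n*P[:,0]+c*P[:,1]+s[1],P[:,2]+s[2]]
E
python3 - <<'E'
from h import *
P=np.array([[80,115,0],[80,-115,0],[-80,-115,0],[-80,115,0],[-30,-66,4]],float)
T=np.array([[170,60],[638,212],[545,538],[68,390],[475,402]])/5.6+[340,125]-.4
S=np.array([[393,50],[578,412],[190,478],[75,97],[285,358]])/6+[315,200]-.4
f=lambda s:np.r_[(proj("top",U(s,P))-T).ravel(),(proj("side",U(s,P))-S).ravel()]
r=least_squares(f,[480,-150,85,-.3]);print(r.x,np.degrees(r.x[3]));print(f(r.x).reshape(-1,2).round(1))
np.save("unit.npy",r.x)
# lever top
for v in(0,18,27,36,45): 
  X=U(r.x,[-30,-45+v,34]);print(v,(proj("top",X)+.4-[340,125])*5.6,(proj("side",X)+.4-[315,200])*6, X.round(1))
E
```

```text
[ 5.52989426e+02 -1.99695610e+02  8.24569722e+01 -2.92625438e-01] -16.766202574806375
[[-0.8 -0. ]
 [ 0.9  0.2]
 [-0.4  1.3]
 [-1.4 -0.2]
 [-0.3  0.9]
 [ 0.9 -0.5]
 [ 1.5  0.1]
 [ 1.2  0.4]
 [-0.9 -0.2]
 [ 0.1  0.3]]
0 [[442.59004069 386.49981665]] [[274.45443995 271.24048379]] [[ 511.3 -234.1  116.5]]
18 [[403.84497876 373.9918568 ]] [[262.04438786 240.31358759]] [[ 516.5 -216.9  116.5]]
27 [[384.47919978 367.7400566 ]] [[255.97482273 225.18771952]] [[ 519.1 -208.3  116.5]]
36 [[365.11792004 361.48970888]] [[249.99295523 210.28040131]] [[ 521.7 -199.7  116.5]]
45 [[345.76113797 355.24081312]] [[244.09689829 195.58693028]] [[ 524.3 -191.   116.5]]
```

```bash
cat >>h.py <<'E'
s=np.load("unit.npy")
def rel(target):
    "target in unit frame (z from lid); prints shift in tool axes in 60 mm units, and TCP in unit frame"
    o=manip.observe();R=np.array(o["orientation"]);p=np.array(o["eef_pos"])
    print("t",o["t"],"tool shift/60:",(R.T@(U(s,target)[0]-p)/60).round(3),"F",o["ft_force"].round(1))
    q=p-s[:3];c,n=np.cos(s[3]),np.sin(s[3]);print("tcp in unit",np.round([c*q[0]+n*q[1],-n*q[0]+c*q[1],q[2]],1),"yaw err",np.degrees(np.arctan2(R[1,1],R[0,1]))-90-np.degrees(s[3]))
E
python3 - <<'E'
from h import *
rel([-33,32,100])
E
```

```text
t 0.1 tool shift/60: [-9.234 -8.616  0.816] F [-0.   0.1 -0.8]
tcp in unit [-580.2  556.3  148.3] yaw err -0.7536416393550773
```

Call:
{"fn": "arm_command", "kwargs": {"series": "1 -0.3 -0.3 0 -0.19; 1 -0.6 -0.6 0 0; 1 -0.7 -0.65 0 0; 1 -0.7 -0.65 0 0; 1 -0.7 -0.65 0 0; 1 -0.7 -0.65 0 0; 1 -0.7 -0.65 0 0; 1 -0.7 -0.65 0 0", "grip_force": 40}}

```text
t: 1.1
eef_pos: [368.2, 134.7, 231.3]
orientation: [[-0.958, 0.288, 0.0], [0.288, 0.958, 0.0], [-0.0, 0.0, -1.0]]
ft_force: [0.7, 0.2, 0.6]
gripper_width: 0.001
grip_force: 0.0
```

Call:
{"fn": "arm_command", "kwargs": {"series": "1 -0.7 -0.65 0 0; 1 -0.7 -0.65 0 0; 1 -0.7 -0.65 0 0; 1 -0.6 -0.6 0 0; 1 -0.6 -0.6 0 0; 1 -0.5 -0.3 0 0; 1 0 0 0 0; 1 0 0 0 0"}}

```text
t: 2.1
eef_pos: [525.6, -127.1, 230.9]
orientation: [[-0.957, 0.289, -0.001], [0.289, 0.957, 0.0], [0.001, 0.0, -1.0]]
ft_force: [-0.7, 0.7, -0.4]
gripper_width: 0.003
grip_force: 0.0
```

```bash
python3 - <<'E'
from h import *
rel([-33,32,50]); print(manip.observe()["gripper_width"])
E
```

```text
t 2.1 tool shift/60: [-0.238 -0.493  1.64 ] F [-0.7  0.7 -0.4]
tcp in unit [-47.1  61.6 148.4] yaw err -0.0035623043888755035
0.0029730277861957765
```

Call:
{"fn": "arm_command", "kwargs": {"series": "1 -0.24 -0.5 0.4 0; 1 0 0 0.6 0; 1 0 0 0.6 0; 1 0 0 0.1 0; 1 0 0 0 0; 1 0 0 0 0"}}

```text
t: 2.85
eef_pos: [532.3, -160.3, 131.0]
orientation: [[-0.958, 0.288, 0.002], [0.288, 0.958, -0.001], [-0.002, -0.0, -1.0]]
ft_force: [0.2, -0.0, -0.7]
gripper_width: -0.001
grip_force: 0.0
```

```bash
python3 - <<'E'
from h import *
import cv2
rel([-33,27,16.5])
a=[cv2.resize(manip.read_camera(n)[0][r:r+100,c:c+100],(400,400),interpolation=2) for n,r,c in(("top",130,350),("side",190,310))]
cv2.imwrite("pics/a1.png",np.hstack(a)[:,:,::-1])
E
```

```text
t 2.85 tool shift/60: [ 0.032 -0.079  0.534] F [ 0.2 -0.  -0.7]
tcp in unit [-31.2  31.7  48.5] yaw err 0.032372787616342436
```

View pics/a1.png

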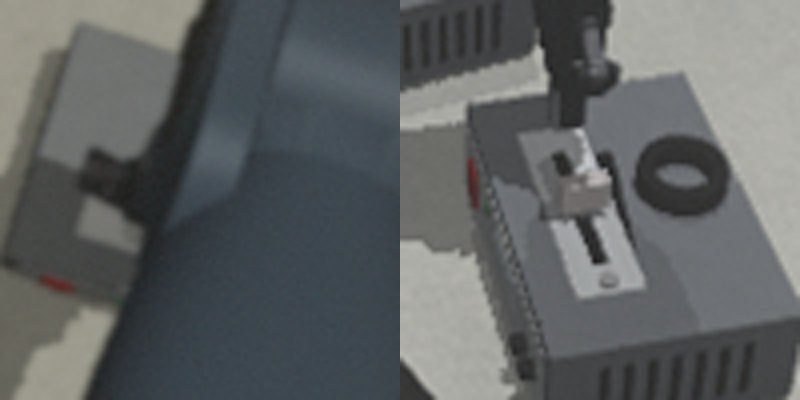

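Call:
{"fn": "arm_command", "kwargs": {"series": "1 0.03 0 0.3 0; 1 0 0 0.23 0; 1 0 0 0 0; 1 0 0 0 0"}}

```text
t: 3.45
eef_pos: [530.0, -160.0, 98.0]
orientation: [[-0.958, 0.288, 0.0], [0.288, 0.958, -0.0], [-0.0, -0.0, -1.0]]
ft_force: [-0.1, -0.1, -0.1]
gripper_width: 0.001
grip_force: 0.0
```

Call:
{"fn": "arm_command", "kwargs": {"series": "1 0 -0.1 0 0; 1 0 -0.1 0 0; 1 0 -0.05 0 0; 1 0 -0.05 0 0"}}

```text
t: 3.95
eef_pos: [524.5, -177.5, 97.6]
orientation: [[-0.957, 0.289, 0.0], [0.289, 0.957, -0.0], [-0.0, -0.0, -1.0]]
ft_force: [-0.4, -0.0, -0.1]
gripper_width: 0.002
grip_force: 0.0
```

Call:
{"fn": "arm_command", "kwargs": {"series": "1 0 -0.05 0 0"}}

```text
t: 4.08
eef_pos: [523.8, -179.7, 97.7]
orientation: [[-0.958, 0.288, 0.0], [0.288, 0.958, 0.001], [-0.0, 0.001, -1.0]]
ft_force: [0.9, 7.1, 1.0]
gripper_width: -0.0
grip_force: 3.3
```

Call:
{"fn": "arm_command", "kwargs": {"series": "1 0 -0.05 0 0"}}

```text
t: 4.2
eef_pos: [523.1, -181.8, 97.7]
orientation: [[-0.958, 0.288, 0.001], [0.288, 0.958, 0.002], [-0.0, 0.003, -1.0]]
ft_force: [1.9, 8.4, 1.4]
gripper_width: 0.002
grip_force: 4.2
```

Call:
{"fn": "arm_command", "kwargs": {"series": "1 0 -0.05 0 0"}}

```text
t: 4.32
eef_pos: [522.3, -184.5, 97.7]
orientation: [[-0.958, 0.287, 0.001], [0.287, 0.958, 0.002], [-0.0, 0.003, -1.0]]
ft_force: [2.2, 9.3, 1.9]
gripper_width: -0.001
grip_force: 4.7
```

```bash
python3 - <<'E'
from h import *
rel([-33,-24,16.5])
E
```

```text
t 4.325 tool shift/60: [-0.012 -0.494 -0.023] F [2.2 9.3 1.9]
tcp in unit [-33.8   5.7  15.2] yaw err 0.06893230792748639
```

Call:
{"fn": "arm_command", "kwargs": {"series": "1 0 -0.05 0 0; 1 0 -0.05 0 0; 1 0 -0.05 0 0"}}

```text
t: 4.7
eef_pos: [519.2, -194.7, 97.5]
orientation: [[-0.957, 0.288, -0.0], [0.288, 0.957, -0.0], [0.0, -0.0, -1.0]]
ft_force: [0.2, 0.9, 0.4]
gripper_width: 0.003
grip_force: 0.9
```

Call:
{"fn": "arm_command", "kwargs": {"series": "1 0 -0.05 0 0; 1 0 -0.05 0 0; 1 0 -0.05 0 0"}}

```text
t: 5.08
eef_pos: [517.0, -201.9, 97.6]
orientation: [[-0.958, 0.288, 0.001], [0.288, 0.958, 0.003], [-0.0, 0.003, -1.0]]
ft_force: [3.7, 11.4, 2.2]
gripper_width: -0.0
grip_force: 6.0
```

Call:
{"fn": "arm_command", "kwargs": {"series": "1 0 -0.05 0 0; 1 0 -0.05 0 0"}}

```text
t: 5.32
eef_pos: [514.9, -209.0, 97.5]
orientation: [[-0.958, 0.288, -0.0], [0.288, 0.958, -0.0], [0.0, -0.001, -1.0]]
ft_force: [-0.4, 0.3, -0.5]
gripper_width: 0.001
grip_force: 0.0
```

```bash
python3 - <<'E'
from h import *
rel([-33,-24,16.5])
E
```

```text
t 5.325 tool shift/60: [-0.013 -0.068 -0.024] F [-0.4  0.3 -0.5]
tcp in unit [-33.8 -19.9  15.1] yaw err 0.007788639439812783
```

Call:
{"fn": "arm_command", "kwargs": {"series": "1 0 -0.05 0 0; 1 0 0 0 0"}}

```text
t: 5.58
eef_pos: [514.0, -212.0, 97.5]
orientation: [[-0.957, 0.289, -0.0], [0.289, 0.957, -0.0], [0.0, -0.0, -1.0]]
ft_force: [0.2, 0.3, 0.8]
gripper_width: -0.0
grip_force: 0.0
```

Call:
{"fn": "arm_command", "kwargs": {"series": "1 0 -0.04 0 0; 1 0 0 0 0"}}

```text
t: 5.82
eef_pos: [513.6, -213.1, 97.5]
orientation: [[-0.958, 0.288, 0.0], [0.288, 0.958, 0.002], [0.0, 0.002, -1.0]]
ft_force: [1.8, 5.1, 1.0]
gripper_width: 0.004
grip_force: 2.7
```

```bash
python3 - <<'E'
from h import *
rel([-33,10,60])
E
```

```text
t 5.825 tool shift/60: [-0.014  0.571 -0.748] F [1.8 5.1 1. ]
tcp in unit [-33.8 -24.2  15.1] yaw err 0.038342328163739836
```

Call:
{"fn": "arm_command", "kwargs": {"series": "1 0 -0.05 0 0; 1 0 0 0 0"}}

```text
t: 6.08
eef_pos: [513.5, -213.5, 97.6]
orientation: [[-0.958, 0.286, 0.002], [0.286, 0.958, 0.007], [-0.0, 0.007, -1.0]]
ft_force: [5.1, 17.4, 2.5]
gripper_width: 0.003
grip_force: 9.3
```

Call:
{"fn": "arm_command", "kwargs": {"series": "1 0 0.3 0 0; 1 0 0 0 0; 1 0 0 -0.4 0; 1 0 0 -0.4 0; 1 0 0 0 0"}}

```text
t: 6.7
eef_pos: [518.7, -200.3, 147.1]
orientation: [[-0.957, 0.289, 0.003], [0.289, 0.957, -0.002], [-0.003, -0.001, -1.0]]
ft_force: [-0.4, -0.1, -0.7]
gripper_width: -0.001
grip_force: 0.0
```

```bash
python3 - <<'E'
from h import *
import cv2
rel([-35,-82,50])
a=cv2.resize(manip.read_camera("side")[0][200:300,315:415],(600,600),interpolation=2)
cv2.imwrite("pics/a2.png",a[:,:,::-1])
E
```

```text
t 6.7 tool shift/60: [ 0.04  -1.192  0.245] F [-0.4 -0.1 -0.7]
tcp in unit [-32.6 -10.5  64.6] yaw err -0.0034244420201154924
```

View pics/a2.png

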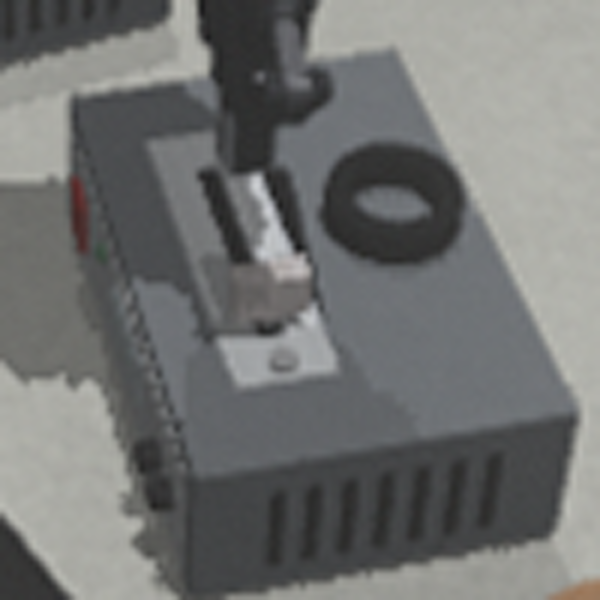

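The lever top at crop (270,272) matches the zero stop. Next I go to its other side.

Call:
{"fn": "arm_command", "kwargs": {"series": "1 0.04 -0.6 0 0; 1 0 -0.6 0 0; 1 0 0 0.4 0; 1 0 0 0.42 0; 1 0 0 0 0; 1 0 0 0 0"}}

```text
t: 7.5
eef_pos: [494.8, -267.8, 96.6]
orientation: [[-0.958, 0.288, -0.0], [0.288, 0.958, -0.0], [0.0, -0.0, -1.0]]
ft_force: [0.6, 0.5, 0.7]
gripper_width: 0.003
grip_force: 0.0
```

Call:
{"fn": "arm_command", "kwargs": {"series": "1 0 0.1 0 0; 1 0 0.1 0 0; 1 0 0 0 0"}}

```text
t: 7.88
eef_pos: [498.5, -255.7, 96.8]
orientation: [[-0.958, 0.288, 0.001], [0.288, 0.958, -0.0], [-0.001, -0.0, -1.0]]
ft_force: [-0.3, -0.8, -0.9]
gripper_width: -0.004
grip_force: 0.0
```

```bash
python3 - <<'E'
from h import *
rel([-35,-17,16.5])
E
```

```text
t 7.875 tool shift/60: [-0.017  0.872 -0.037] F [-0.3 -0.8 -0.9]
tcp in unit [-36.  -69.3  14.3] yaw err 0.057402236705787146
```

Call:
{"fn": "arm_command", "kwargs": {"series": "1 0 0.05 0 0; 1 0 0.05 0 0; 1 0 0.05 0 0"}}

```text
t: 8.25
eef_pos: [500.6, -248.3, 96.4]
orientation: [[-0.957, 0.289, -0.0], [0.289, 0.957, -0.002], [-0.0, -0.002, -1.0]]
ft_force: [-2.8, -6.8, 0.8]
gripper_width: 0.003
grip_force: 3.7
```

Call:
{"fn": "arm_command", "kwargs": {"series": "1 0 0.05 0 0; 1 0 0.05 0 0; 1 0 0 0 0"}}

```text
t: 8.62
eef_pos: [502.3, -242.7, 96.4]
orientation: [[-0.957, 0.289, -0.001], [0.289, 0.957, -0.002], [-0.0, -0.002, -1.0]]
ft_force: [-1.8, -4.8, 1.3]
gripper_width: -0.002
grip_force: 2.9
```

Call:
{"fn": "arm_command", "kwargs": {"series": "1 0 0.05 0 0; 1 0 0.05 0 0; 1 0 0.05 0 0"}}

```text
t: 9.0
eef_pos: [505.2, -233.0, 96.3]
orientation: [[-0.958, 0.288, -0.0], [0.288, 0.958, 0.0], [0.0, 0.0, -1.0]]
ft_force: [-0.7, -2.9, -0.4]
gripper_width: -0.002
grip_force: 1.4
```

```bash
python3 - <<'E'
from h import *
rel([-35,-17,16.5])
E
```

```text
t 9.0 tool shift/60: [-0.02   0.478 -0.044] F [-0.7 -2.9 -0.4]
tcp in unit [-36.2 -45.7  13.8] yaw err 0.013006054152771895
```

Call:
{"fn": "arm_command", "kwargs": {"series": "1 0 0.05 0 0; 1 0 0.05 0 0; 1 0 0.05 0 0"}}

```text
t: 9.38
eef_pos: [507.3, -225.8, 96.4]
orientation: [[-0.957, 0.289, -0.001], [0.289, 0.957, -0.003], [0.0, -0.003, -1.0]]
ft_force: [-2.2, -6.6, -0.2]
gripper_width: 0.001
grip_force: 3.8
```

Call:
{"fn": "arm_command", "kwargs": {"series": "1 0 0.05 0 0; 1 0 0.05 0 0"}}

```text
t: 9.62
eef_pos: [509.5, -218.5, 96.3]
orientation: [[-0.958, 0.288, 0.0], [0.288, 0.958, 0.0], [0.0, 0.0, -1.0]]
ft_force: [0.5, 1.0, 1.4]
gripper_width: 0.001
grip_force: 0.0
```

```bash
python3 - <<'E'
from h import *
rel([-35,-17,16.5])
E
```

```text
t 9.625 tool shift/60: [-0.02   0.225 -0.044] F [0.5 1.  1.4]
tcp in unit [-36.2 -30.5  13.8] yaw err 0.013999657156549716
```

Call:
{"fn": "arm_command", "kwargs": {"series": "1 0 0.05 0 0; 1 0 0.05 0 0; 1 0 0 0 0"}}

```text
t: 10.0
eef_pos: [511.1, -213.3, 96.4]
orientation: [[-0.958, 0.288, -0.0], [0.288, 0.958, -0.001], [0.0, -0.001, -1.0]]
ft_force: [-1.4, -2.9, 1.2]
gripper_width: 0.001
grip_force: 1.5
```

Call:
{"fn": "arm_command", "kwargs": {"series": "1 0 0.05 0 0; 1 0 0 0 0"}}

```text
t: 10.25
eef_pos: [511.9, -210.6, 96.3]
orientation: [[-0.957, 0.289, -0.0], [0.289, 0.957, -0.001], [0.0, -0.001, -1.0]]
ft_force: [-0.9, -3.4, 0.2]
gripper_width: -0.004
grip_force: 1.8
```

Call:
{"fn": "arm_command", "kwargs": {"series": "1 0 0.04 0 0; 1 0 0 0 0"}}

```text
t: 10.5
eef_pos: [512.7, -208.0, 96.4]
orientation: [[-0.957, 0.288, 0.0], [0.288, 0.957, -0.0], [-0.0, -0.0, -1.0]]
ft_force: [-0.7, -1.9, -0.2]
gripper_width: 0.0
grip_force: 1.3
```

```bash
python3 - <<'E'
from h import *
rel([-35,-17,16.5])
E
```

```text
t 10.5 tool shift/60: [-0.019  0.043 -0.043] F [-0.7 -1.9 -0.2]
tcp in unit [-36.1 -19.6  13.9] yaw err 0.00010046957405407397
```

Call:
{"fn": "arm_command", "kwargs": {"series": "1 0 0.03 0 0; 1 0 0 0 0"}}

```text
t: 10.75
eef_pos: [513.4, -205.7, 96.3]
orientation: [[-0.958, 0.288, 0.0], [0.288, 0.958, 0.001], [0.0, 0.001, -1.0]]
ft_force: [0.2, -0.5, 0.0]
gripper_width: 0.001
grip_force: 0.0
```

Call:
{"fn": "arm_command", "kwargs": {"series": "1 0 -0.3 0 0; 1 0 -0.4 0 0; 1 0 0 -0.5 0; 1 0 0 -0.8 0; 1 0 -0.8 0 0; 1 0 -0.8 0 0; 1 0 0 0 0; 1 0 0 0 0"}}

```text
t: 11.75
eef_pos: [473.0, -338.8, 174.2]
orientation: [[-0.957, 0.289, -0.0], [0.289, 0.957, 0.001], [0.0, 0.0, -1.0]]
ft_force: [-1.0, 0.5, -0.0]
gripper_width: 0.001
grip_force: 0.0
```

```bash
python3 - <<'E'
from h import *
import cv2
rel([-35,-17,16.5])
X=U(s,[[-30,-45+v,34] for v in(36,54,72)]);print((proj("side",X)+.4-[315,200])*6)
p=manip.read_camera("side")[0];a=cv2.resize(p[200:300,315:415],(600,600),interpolation=2)
cv2.imwrite("pics/a3.png",a[:,:,::-1])
E
```

```text
t 11.75 tool shift/60: [-0.023  2.32   1.255] F [-1.   0.5 -0. ]
tcp in unit [ -36.5 -156.2   91.7] yaw err -0.056965013717583446
[[249.99295523 210.28040131]
 [238.28481864 181.10273772]
 [226.90551544 152.74455467]]
```

View pics/a3.png

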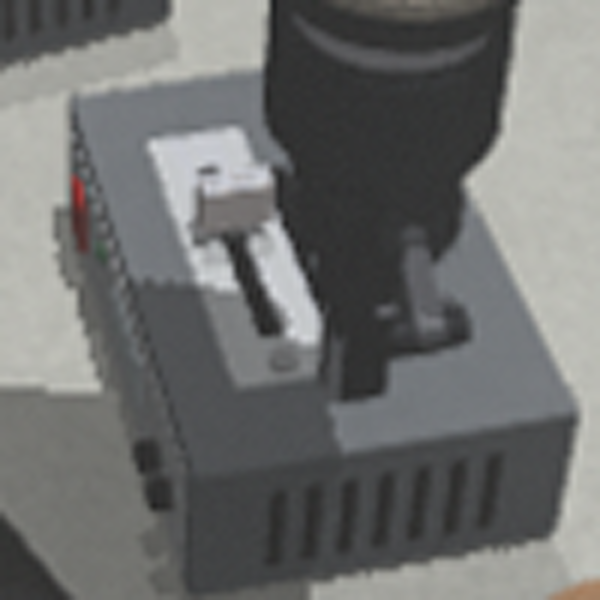

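The paddle top is at about (236,181), which matches the 54 mm prediction of (238,181). The gripper is clear of it, so I'm handing in.

```bash
python3 -c "
from workcell import manip
print(manip.job_done())"
```

```text
the job is handed in; nothing more can be done
None
```

The lever was pushed back to its zero stop, then up three clicks; the last picture shows it resting in the third (54 mm). The arm backed clear of it and I handed the job in at about 12 s; the hand-in returned no verdict.

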